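# Hold a burner control unit home in the tester's ready station

### The arm

A 6-joint arm with a two-finger parallel gripper is mounted at the origin on a cart in front of the work surface, level with it; the furniture and walls round the work are solid. World frame = base frame: x ahead of the robot, y to its left, z up, the work surface at z = 0. Lengths are in mm, angles in rad, forces in N, time in s.
With the tool pointing down it reaches from about 350 to 875 mm from the base axis. Payload 4.2 kg.
Tool frame: the origin (TCP) lies between the finger pads; the fingertips stand 25 mm ahead of it and the grasp point (between the pads) lies 6 mm ahead of it; z points along the fingers, y is the line along which they close (so a half turn about z gives the same grasp; the last joint's range is limited). The gripper opens to 85 mm and grips with 20 to 120 N. Pads are 22 mm wide; open, the fingers measure 114 mm over their backs; the gripper's body (76 mm by 85 mm) begins 54 mm behind the grasp point. The pads swing forward as they close: fully open they stand 13 mm farther back than shut.
Start: joints at [-1.067, 0.385, 0.008, 0, -1.194, -0.259], TCP at [151.494, -606.341, 256.312] pointing down, gripper open.
Joint ranges: [-3.14, 3.14], [-1.21, 2.06], [-1.07, 1.41], [-3.16, 2.05], [-2.99, -0.16], [-3.1, 3.1]. Speed limits (rad/s): [2.79, 2.79, 3.14, 3.14, 3.14, 3.14].

### API

Orientations are given as a unit quaternion [x, y, z, w].
In Python, from bench import arm gives the robot as it stands.
- The arm moves only by the shell command python3 -m pendant 'ROWS'. ROWS is JSON, a list of rows, each a list of 7 numbers: the shift along the tool's x, y, z in m, then the turn, a rotation vector about the tool's x, y, z in degrees, then the finger opening in m, from 0 to 0.0854. In form: [[x, y, z, wx, wy, wz, fingers], ...]. A call has 1 to 12 rows; each row shifts and turns the commanded pose from where the row before left it, along the tool's axes as they then stand; what a row does not reach is not made up. A row lasts 1/10 s, in which the tool goes at most 50 mm and 8.59 degrees, less where a joint would pass 70% of its speed; a pose out of reach is approached as far as the arm can. A call is refused whole if a number of a shift passes 0.05 or a number of a turn 8.59, either way. A call with a gripper value outside its range is refused whole. The fingers move at their own pace and stop on an object; the grip force is fixed at half the most. Time passes only in rows, so rows that do not move let the fingers close. It gives the time, the measured TCP pose, the force, the opening and the grip force at its end, in the units of the state.
- arm.read_state(): the state, without advancing time (a new reading comes with each control period).
- arm.get_image(name): name is "side" or "top" or "wrist"; returns a dict with "image" (420x560x3 uint8, red, green, blue), "fx", "fy", "cx", "cy" (pixels), "k1" (the pictures are not rectified: a ray, as slopes to the right and down, at radius r is drawn at 1 + k1 r^2 times it, then the intrinsics apply), "xyz" and "rotation" of the camera in the world. Camera axes: x right, y down, z forward; pixel columns grow to the right and rows downward; lengths in mm; the calibration is good to about 2 mm. A picture is of the moment at which its call begins. There is no depth.
- arm.job_done(): hands the job in; it is judged then, once.
The state is a dict: "clock": time; "joints": joint angles; "joint_vel": joint speeds; "joint_efforts": joint torques, N m; "position": TCP position; "ee_rot": TCP orientation; "contact_force": force on the tool from outside, world axes, zero at the start; "wrist_torque": the same for the moment, N m; "gripper_width": finger opening in mm; "grasp_force": force on a finger pad.
Only numpy, scipy, OpenCV 4.12 (cv2) and the standard library are available. Lean on these libraries where they do the work, as an engineer would, in place of code of your own. Each camera call takes 0.05 s, during which the arm holds its last target. There are 200 camera calls.

### The job

The bench tester has two open corner stations, left and right: the one whose lamp is green is ready, the one with the red lamp is locked out and its contact pins must not be pushed in. Pick up the cream-and-black burner control unit, set it flat on the floor of the ready station with its brass contact edge towards the two spring pins at the back, and press it fully home into the corner, firmly against the back stop and that station's side stop at once, so that all three spring pins are pushed in. The stations have no clamp, so finish while still gripping the unit and pressing it against both stops; leave the other things on the table where they are.

Things in the scene. Friction and masses are not known exactly. Their poses are not given: they have to be found in the camera images.
- control_unit: burner control unit, loose, 0.25 kg: black base 66 (x) x 88 (y) x 12 mm high; on its middle a cream cover 56 (x) x 40 (y) mm with upright sides, from 12 to 48 mm above the underside (grip it across the 40 mm, along y); red reset button on top towards -x. Origin: centre of the underside, z up. The +x edge is the contact edge (two brass pads); one brass pad on each y edge
- contact_edge (a point): middle of the control unit's brass contact edge: 33 mm from the unit's centre along its +x, 6 mm above the underside
- tester: bench tester, fixed; plate x -62..78, y -134..134 mm. Origin on the table top, x to its back, y to its left. Station floor 12 mm up, x -62..30; left station y > 0, right y < 0. Faces of the stops (14 mm above the floor): back x = 30, sides y = +118 / -118. A unit fully home, its x along the tester's, has its origin at x -3, y +74 / -74, z 12. Housing at the back 49 mm tall
- back_stop: dark steel bar along y at the back of both stations, 12 x 220 x 14 mm, fixed to the tester; origin in the middle of its underside, 6 mm behind its front face. Floor, stops and pins are all smooth (friction about 0.2)
- left_stop: dark steel side stop of the left (y > 0) station, 54 x 13 x 14 mm, fixed to the tester; origin in the middle of its underside, 6.5 mm outside its inner face
- right_stop: dark steel side stop of the right (y < 0) station, the mirror image of the left one
- lamp_green: lamp with a lit green lens, 27 mm wide, 15 mm tall, on the tester's housing behind the ready station (tester x = 61 mm, y = +74 mm: left station ready, y = -74 mm: right station ready). Origin: its underside
- lamp_red: lamp with a red lens, same size, behind the other station, which is locked out. Origin: its underside
- gasket_box: blue parts carton 55 x 75 x 40 mm, loose bystander; origin at the centre of its underside. Behind it stands a large oil burner (world x over 0.53, y -0.33 to 0.05 m, too tall to cross): carry the unit past in front of it, at x of about 0.41
- screwdriver_red: red-handled screwdriver, 200 mm long (along its y), 31 mm thick, loose bystander; origin at the centre of its underside
- electrode_1: white ceramic ignition electrode, 141 mm long (along its y), 18 mm wide, 14 mm thick, loose bystander; origin at the centre of its underside
- left_pin_a (a joint): left-hand back spring contact pin of the left station, brass, 6 mm thick with a round tip, its axis 6 mm above the station floor, in the back stop 22 mm beside the home unit's centre; value in m: 0 = out (tip 4 mm proud of the stop's face), 0.004 = flush with it (a unit that is home reads about 0.0036); its spring pushes back with 1 N at 0 to 2.5 N at 0.004
- left_pin_b (a joint): right-hand back spring contact pin of the left station, brass, 6 mm thick with a round tip, its axis 6 mm above the station floor, in the back stop 22 mm beside the home unit's centre; value in m: 0 = out (tip 4 mm proud of the stop's face), 0.004 = flush with it (a unit that is home reads about 0.0036); its spring pushes back with 1 N at 0 to 2.5 N at 0.004
- left_pin_side (a joint): side spring contact pin of the left station, brass, 6 mm thick with a round tip, its axis 6 mm above the station floor, in the middle of the side stop; value in m: 0 = out (tip 4 mm proud of the stop's face), 0.004 = flush with it (a unit that is home reads about 0.0036); its spring pushes back with 1 N at 0 to 2.5 N at 0.004
- right_pin_a (a joint): left-hand back spring contact pin of the right station, brass, 6 mm thick with a round tip, its axis 6 mm above the station floor, in the back stop 22 mm beside the home unit's centre; value in m: 0 = out (tip 4 mm proud of the stop's face), 0.004 = flush with it (a unit that is home reads about 0.0036); its spring pushes back with 1 N at 0 to 2.5 N at 0.004
- right_pin_b (a joint): right-hand back spring contact pin of the right station, brass, 6 mm thick with a round tip, its axis 6 mm above the station floor, in the back stop 22 mm beside the home unit's centre; value in m: 0 = out (tip 4 mm proud of the stop's face), 0.004 = flush with it (a unit that is home reads about 0.0036); its spring pushes back with 1 N at 0 to 2.5 N at 0.004
- right_pin_side (a joint): side spring contact pin of the right station, brass, 6 mm thick with a round tip, its axis 6 mm above the station floor, in the middle of the side stop; value in m: 0 = out (tip 4 mm proud of the stop's face), 0.004 = flush with it (a unit that is home reads about 0.0036); its spring pushes back with 1 N at 0 to 2.5 N at 0.004

How it is judged (in metres and radians):
At the end, for the whole second after the job is handed in: Unit flat on the green-lamp station's floor (2.5 mm), contact edge to the back within 1.5 mm of the back stop, square to 2 degrees, its three pins in by 3 mm or more, over 1 N on the back stop and over 1 N on the side stop, at rest, held by the fingers with over 2 N (((y of lamp_green in the frame of tester above 0 m and value of joint each of left_pin_a, left_pin_b, left_pin_side above 0.003 m and contact force between control_unit and back_stop above 1 N and contact force between control_unit and left_stop above 1 N) or (y of lamp_green in the frame of tester below 0 m and value of joint each of right_pin_a, right_pin_b, right_pin_side above 0.003 m and contact force between control_unit and back_stop above 1 N and contact force between control_unit and right_stop above 1 N)) and x of contact_edge in the frame of tester above 0.0285 m and z of control_unit in the frame of tester below 0.0145 m and angle between the x axis of control_unit and the x axis of tester, either way round below 0.035 rad and contact force between the fingers and control_unit above 2 N and linear speed of control_unit below 0.02 m/s); the arm keeps its last pose, push and grip.
It fails at once if a contact pin of the station with the red lamp is pushed in by more than 1.5 mm ((y of lamp_red in the frame of tester above 0 m and value of joint any of left_pin_a, left_pin_b, left_pin_side above 0.0015 m) or (y of lamp_red in the frame of tester below 0 m and value of joint any of right_pin_a, right_pin_b, right_pin_side above 0.0015 m)).
It fails at once if the carton, the red screwdriver or the electrode is moved by more than 20 mm (distance of any of gasket_box, screwdriver_red, electrode_1 from where it was at the start of the episode above 0.02 m).
It also fails if it takes over 45 s, if anything falls off the work surface, if the arm or the gripper's body presses on something with over 40 N, if the wrist force passes 120 N, or if a joint passes its speed limit or range.

## Working session

There is one attempt and no reset: what is moved stays moved. The work goes in short steps, Python scripts to look and compute and a shell command to move; the robot and the scene stay as the last step left them, time stands still between calls to the robot, and variables do not carry over. Pictures are saved under pics/ and viewed, at most 10 in all, crops included, and the job is handed in when it is done.

```bash
mkdir -p pics; ls
cat > h.py <<'E'
import numpy as np, cv2, json
from bench import arm
from scipy.spatial.transform import Rotation as R
def grab(n,tag):
    d=arm.get_image(n); cv2.imwrite(f'pics/{tag}.png',np.ascontiguousarray(d['image'][:,:,::-1])); 
    np.savez(f'pics/{tag}.npz',**{k:np.array(v) for k,v in d.items()}); return d
def load(tag): return dict(np.load(f'pics/{tag}.npz'))
def rot(d):
    r=np.array(d['rotation'],float)
    return r if r.shape==(3,3) else R.from_quat(r).as_matrix()
def ray(d,u,v):
    K=np.array([[d['fx'],0,d['cx']],[0,d['fy'],d['cy']],[0,0,1]],float)
    p=cv2.undistortPoints(np.array([[[u,v]]],float),K,np.array([float(d['k1']),0,0,0]))[0,0]
    w=rot(d)@np.array([p[0],p[1],1]); return np.array(d['xyz'],float),w/np.linalg.norm(w)
def plane(d,u,v,z):
    o,w=ray(d,u,v); return o+w*(z-o[2])/w[2]
def tri(a,pa,b,pb):
    o1,w1=ray(a,*pa);o2,w2=ray(b,*pb)
    s=np.linalg.lstsq(np.c_[w1,-w2],o2-o1,rcond=None)[0]
    p,q=o1+s[0]*w1,o2+s[1]*w2; return (p+q)/2,np.linalg.norm(p-q)
E
python3 - <<'E'
from h import *
for n in('top','side','wrist'):
    d=grab(n,n+'0'); print(n,d['fx'],d['k1'],d['xyz'],np.round(d['rotation'],3).tolist())
a=[cv2.imread(f'pics/{n}0.png') for n in('top','side')]
print(arm.read_state())
E
```

```text
pics
top 388.91531145826445 -0.09498725400339177 [ 391.17974992  -73.16129682 1129.91097835] [-0.701, 0.712, -0.021, 0.038]
side 398.39075130858936 -0.04106579039803027 [    5.21259814 -1113.66801761   712.02738189] [0.842, -0.182, 0.109, -0.495]
wrist 375.8388971331561 -0.08026518414989299 [  77.66865561 -623.4512666   372.22592325] [0.608, 0.779, 0.12, 0.092]
{'clock': 0.15, 'joints': array([-1.06745039e+00,  3.85359824e-01,  6.95753341e-03, -3.61047959e-04,
       -1.19400679e+00, -2.58623877e-01]), 'joint_vel': array([ 0.00108736, -0.00221914,  0.00398504,  0.00180034,  0.00193716,
       -0.0005977 ]), 'joint_efforts': array([-1.30289634e-03, -3.92678082e+01,  1.88580966e+01,  4.18853402e+00,
       -3.39211190e-03, -2.41379983e-07]), 'position': array([ 151.36780909, -605.98541453,  255.49060455]), 'ee_rot': array([-1.21989822e-01,  9.92531010e-01,  8.10956033e-04, -1.44064658e-04]), 'contact_force': array([-0.11464365, -0.10112724, -0.29956114]), 'wrist_torque': array([ 0.00947571, -0.02232557,  0.02858192]), 'grasp_force': 0.0, 'gripper_width': 85.50209148264055}
```

View pics/top0.png

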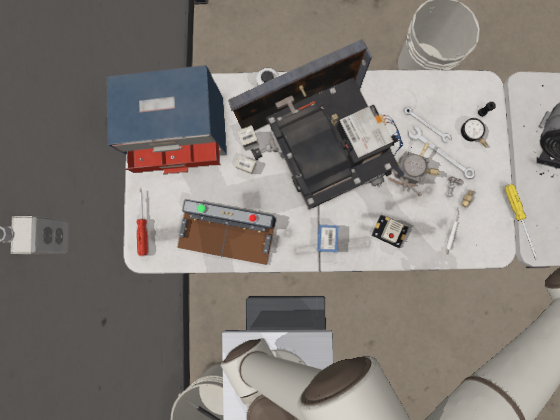

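View pics/side0.png

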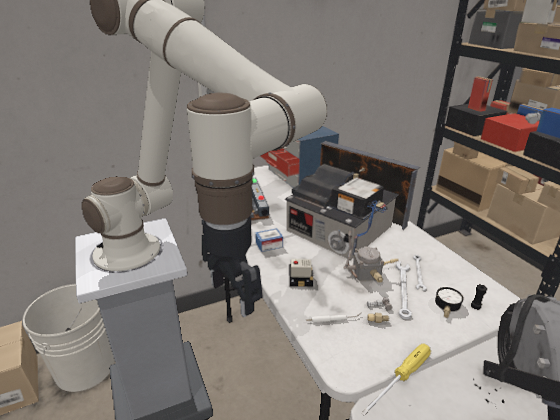

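View pics/wrist0.png

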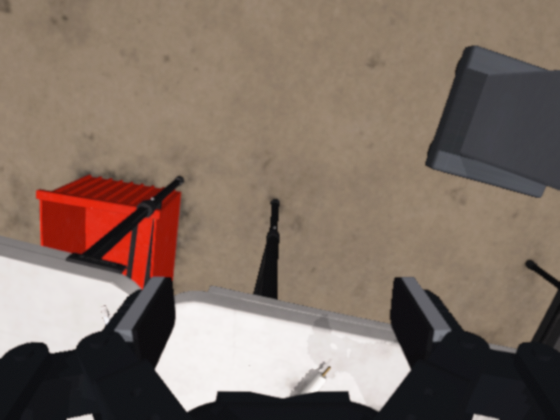

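The top view shows the unit near (391,230), carton (328,238), electrode (452,230) and tester (228,232). The green lamp is on the left at (201,208) and the red at (252,217), so the left station is ready. The side view shows the unit at (301,273), and the wrist view shows only the table edge. Next I'll get coarse positions from the colour masks.

Run:
```python
from h import *
t,s=load('top0'),load('side0')
print('unit',plane(t,391,230,40),'side',plane(s,301,270,30),tri(t,(391,229),s,(301,267)))
print('box',plane(t,328,238,40), 'elec',plane(t,452,230,10))
def lamp(d,lo,hi,roi):
    h=cv2.cvtColor(d['image'],cv2.COLOR_RGB2HSV);m=cv2.inRange(h,lo,hi);k=np.zeros_like(m);x0,y0,x1,y1=roi;k[y0:y1,x0:x1]=m[y0:y1,x0:x1]
    n,_,st,c=cv2.connectedComponentsWithStats(k);i=1+np.argmax(st[1:,4]);return c[i],st[i,4]
g,_=lamp(t,(45,120,80),(80,255,255),(180,195,220,225));r,_=lamp(t,(0,150,100),(8,255,255),(240,205,265,230))
G,Rr=plane(t,*g,62),plane(t,*r,62)
print('lamps',g,r,G,Rr,np.linalg.norm(G-Rr))
y=(G-Rr)/np.linalg.norm(G-Rr);print('tester yaw deg',np.degrees(np.arctan2(-y[0],y[1])))
big=cv2.resize(t['image'][180:275,170:480,::-1],None,fx=2.58,fy=2.58,interpolation=cv2.INTER_CUBIC);cv2.imwrite('pics/tc.png',big)
W=R.from_quat(arm.read_state()['ee_rot']).as_matrix();print(W)
w=load('wrist0');print('cam in tool',W.T@(w['xyz']-arm.read_state()['position']),W.T@rot(w))
```

```text
unit [ 434.7795372  -327.84161845   40.        ] side [ 430.36676548 -338.92161402   30.        ] (array([ 436.73708583, -329.29343528,   31.85566936]), np.float64(2.6022619763879455))
box [ 415.21486661 -150.51003598   40.        ] elec [ 432.9084663  -513.76665703   10.        ]
lamps [200.9   208.075] [252.42424242 217.57575758] [502.79620417 202.76487362  62.        ] [474.02667612  58.30493052  62.        ] 147.29684621772338
tester yaw deg -11.263222587297241
[[-9.70236925e-01 -2.42157129e-01 -4.83834047e-04]
 [-2.42157597e-01  9.70235651e-01  1.57464918e-03]
 [ 8.81205167e-05  1.64494687e-03 -9.99998643e-01]]
cam in tool [  75.74541558    1.09280649 -116.72700475] [[ 3.49214490e-04 -9.54093863e-01 -2.99507562e-01]
 [ 9.99999648e-01  1.04818599e-04  8.32057742e-04]
 [-7.62467222e-04 -2.99507747e-01  9.54093564e-01]]
```

View pics/tc.png

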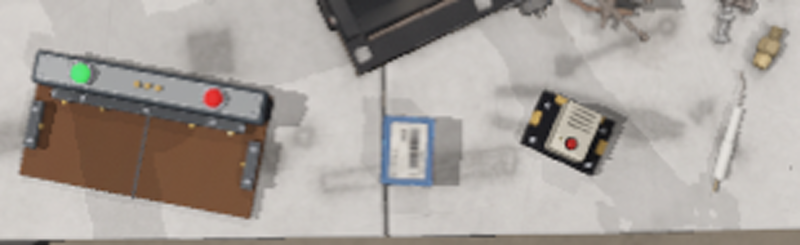

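The enlarged crop shows the tester with its brown floor and the side stops at (33,125) and (250,165). The unit is at about (571,132) with its red button at (571,144) to the lower left. That puts its +x up and slightly right, with a yaw near -25°, while the tester's yaw is near -11°. I'll move above the unit to measure it with the wrist camera.

```bash
python3 -m pendant '[[-0.038,0.022,0,0,0,0,0.085],[-0.038,0.022,0,0,0,0,0.085],[-0.038,0.022,0,0,0,0,0.085],[-0.038,0.022,0,0,0,0,0.085],[-0.038,0.022,0,0,0,0,0.085],[-0.038,0.022,0,0,0,0,0.085],[-0.038,0.022,0,0,0,0,0.085],[-0.038,0.022,0,0,0,0,0.085],[-0.038,0.022,0,0,0,8,0.085],[0,0,0,0,0,8,0.085],[0,0,0,0,0,8,0.085],[0,0,0,0,0,8,0.085]]'; python3 -m pendant '[[0,0,0,0,0,8,0.085],[0,0,0,0,0,0,0.085]]'
python3 -c "
from h import *
grab('wrist','w1');print(arm.read_state()['joints'])"
```

```text
clock: 1.35
position: [435.6, -330.7, 255.9]
ee_rot: [0.158, 0.987, 0.0, -0.0]
contact_force: [0.6, -0.7, -0.4]
gripper_width: 85.0
grasp_force: 0.0
clock: 1.55
position: [435.2, -331.2, 256.0]
ee_rot: [0.225, 0.974, 0.0, -0.0]
contact_force: [0.7, 0.2, -0.0]
gripper_width: 85.0
grasp_force: 0.0
[-3.54153134e-01  2.52643255e-01 -1.85114193e-01 -1.25594536e-04
 -1.13357337e+00 -1.66716694e+00]
```

View pics/w1.png

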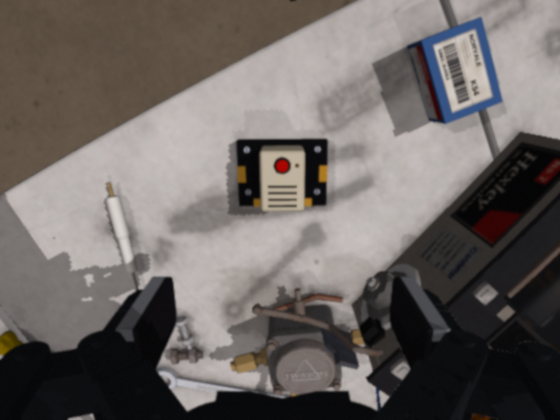

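The wrist view shows the unit upright and almost aligned, with its base at u 237..327, v 139..207. The button is at (282,166), the brass contact edge faces down (+x) and the screws are at the corners. A second viewpoint will give the heights.

```bash
python3 -m pendant '[[0,-0.04,0.03,0,0,0,0.085],[0,-0.04,0.03,0,0,0,0.085],[0,0,0,0,0,0,0.085]]'
cat > m.py <<'E'
from h import *
def feats(d,roi):
    x0,y0,x1,y1=roi; im=d['image'][y0:y1,x0:x1]; h=cv2.cvtColor(im,cv2.COLOR_RGB2HSV)
    red=cv2.inRange(h,(0,170,90),(8,255,255))|cv2.inRange(h,(174,170,90),(180,255,255))
    n,_,st,c=cv2.connectedComponentsWithStats(red);i=1+np.argmax(st[1:,4]);b=c[i]+[x0,y0]
    dark=cv2.inRange(h,(0,0,0),(180,255,48)); n,l,st,_=cv2.connectedComponentsWithStats(dark)
    gold=cv2.inRange(h,(12,120,90),(28,255,255)); cream=cv2.inRange(h,(12,20,150),(35,90,255))
    f=cv2.morphologyEx(dark|gold|red,cv2.MORPH_OPEN,np.ones((3,3)))
    cs=cv2.findContours(f,0,2)[0]; pts=cv2.minAreaRect(np.vstack([k for k in cs if cv2.contourArea(k)>60]))
    n,_,st,c=cv2.connectedComponentsWithStats(gold)
    g=[(c[i]+[x0,y0],st[i,4]) for i in range(1,n) if st[i,4]>15]
    return b,cv2.boxPoints(pts)+[x0,y0],g,st
E
python3 - <<'E'
from m import *
grab('wrist','w2')
a,b=load('w1'),load('w2')
fa=feats(a,(225,128,340,218)); print(fa[0],np.round(fa[1]),fa[2])
o,w=plane(a,282,175,20),0
# predicted place of unit in b
P=plane(a,282,173,12); q=rot(b).T@(P-b['xyz']); u,v=(b['cx']+b['fx']*q[0]/q[2],b['cy']+b['fy']*q[1]/q[2]);print('pred',u,v)
s=[int(u-75),int(v-60),int(u+75),int(v+60)]
fb=feats(b,s);print(fb[0],np.round(fb[1]),fb[2])
print('button',tri(a,fa[0],b,fb[0]))
sh=lambda g:sorted(g,key=lambda t:-t[1])[:4]
for p,_ in fa[2]:
  for r,_ in fb[2]:
    t,e=tri(a,p,b,r)
    if e<3 and 0<t[2]<30:print('gold',p,r,t,e)
E
```

```text
clock: 1.9
position: [396.4, -404.3, 191.4]
ee_rot: [0.226, 0.974, 0.002, -0.004]
contact_force: [0.1, 0.4, -0.4]
gripper_width: 84.8
grasp_force: 0.0
[281.94656489 165.61832061] [[237. 140.]
 [326. 140.]
 [326. 205.]
 [237. 205.]] [(array([322.5, 173. ]), np.int32(134)), (array([240.96428571, 173.97321429]), np.int32(112)), (array([256.9 , 202.48]), np.int32(50)), (array([307.94545455, 201.56363636]), np.int32(55))]
pred 383.0929345561153 194.22191329242787
[398.13793103 188.77586207] [[327. 155.]
 [437. 155.]
 [437. 233.]
 [327. 233.]] [(array([334.01886792, 195.66037736]), np.int32(159)), (array([430.15819209, 194.97175141]), np.int32(177)), (array([353.03921569, 229.71568627]), np.int32(102))]
button (array([ 421.19007473, -323.20454587,   51.67313721]), np.float64(0.42802797082721916))
gold [322.5 173. ] [430.15819209 194.97175141] [ 451.39426782 -294.04177263   13.71933002] 0.5254234793043688
gold [240.96428571 173.97321429] [334.01886792 195.66037736] [ 417.46013699 -365.87051828   12.90388275] 0.08948466833283288
gold [256.9  202.48] [353.03921569 229.71568627] [ 448.26646759 -363.56668513   20.81081378] 0.11176109190907203
```

View pics/w2.png

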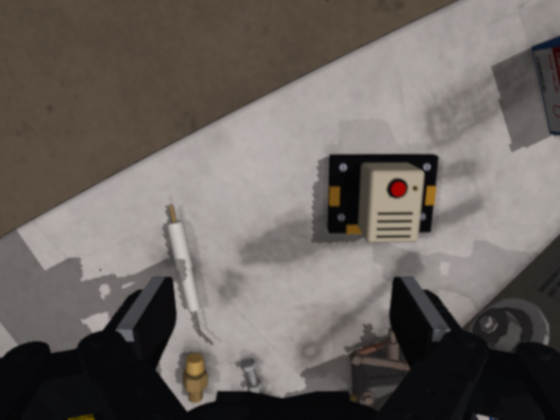

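Both views agree: the pad height is about 13 mm and the button is 51.7 mm up, with 79 mm between the pads. The unit's centre is (434.4,-330.0) with yaw -25.3°. I'll move over it, then descend in part.

```bash
python3 -m pendant '[[0,0.04,0,0,0,-0.8,0.085],[-0.001,0.043,0,0,0,0,0.085],[0,0,0.04,0,0,0,0.085],[0,0,0.04,0,0,0,0.085],[0,0,0.03,0,0,0,0.085],[0,0,0,0,0,0,0.085],[0,0,0,0,0,0,0.085]]'
python3 - <<'E'
from h import *
s=arm.read_state();W=R.from_quat(s['ee_rot']).as_matrix()
print(s['position'],W.T@(np.array([434.4,-330,40])-s['position']),np.degrees(np.arctan2(-W[0,1],W[1,1])))
E
```

```text
clock: 2.65
position: [438.1, -328.9, 87.4]
ee_rot: [0.217, 0.976, -0.0, 0.001]
contact_force: [0.0, 0.0, 0.2]
gripper_width: 84.8
grasp_force: 0.0
[ 438.09722395 -328.93206271   87.40745547] [ 2.9626314  -2.50588552 47.40485357] -25.0317777202728
```

```bash
python3 -m pendant '[[0.003,-0.0025,0.02,0,0,0,0.085],[0,0,0.027,0,0,0,0.085],[0,0,0,0,0,0,0.085],[0,0,0,0,0,0,0.06],[0,0,0,0,0,0,0.03],[0,0,0,0,0,0,0.03],[0,0,0,0,0,0,0.03],[0,0,0,0,0,0,0.03],[0,0,0,0,0,0,0.03]]'
```

```text
clock: 3.55
position: [434.5, -330.4, 41.2]
ee_rot: [0.218, 0.976, -0.0, 0.002]
contact_force: [-0.1, 2.0, 7.1]
gripper_width: 38.8
grasp_force: 62.5
```

```bash
python3 -m pendant '[[0,0,-0.02,0,0,0,0.03],[0,0,-0.045,0,0,0,0.03],[0,0,-0.045,0,0,0,0.03],[0,0,-0.045,0,0,0,0.03],[0,0,-0.045,0,0,-7,0.03],[0,0,0,0,0,-7,0.03],[0,0,0,0,0,0,0.03]]' && python3 -m pendant '[[0.006,0.022,0,0,0,0,0.03],[0.0107,0.0432,0,0,0,0,0.03],[0.0107,0.0432,0,0,0,0,0.03],[0.0107,0.0432,0,0,0,0,0.03],[0.0107,0.0432,0,0,0,0,0.03],[0.0107,0.0432,0,0,0,0,0.03],[0.0107,0.0432,0,0,0,0,0.03],[0.0107,0.0432,0,0,0,0,0.03],[0.0107,0.0432,0,0,0,0,0.03],[0.0107,0.0432,0,0,0,0,0.03],[0.006,0.022,0,0,0,0,0.03],[0,0,0,0,0,0,0.03]]'; python3 -m pendant '[[0,0,0,0,0,0,0.03],[0,0,0,0,0,0,0.03]]'
python3 -c "
from h import *
grab('wrist','w3');s=arm.read_state();print(s['joints'],s['position'])"
```

```text
clock: 4.25
position: [433.0, -329.4, 240.4]
ee_rot: [0.098, 0.995, 0.0, 0.001]
contact_force: [-0.7, -0.1, -3.7]
gripper_width: 39.0
grasp_force: 61.4
clock: 5.45
position: [409.7, 117.8, 237.7]
ee_rot: [0.097, 0.995, -0.001, -0.002]
contact_force: [-0.1, 0.3, -4.0]
gripper_width: 38.8
grasp_force: 61.7
clock: 5.65
position: [410.1, 114.8, 238.3]
ee_rot: [0.098, 0.995, -0.001, -0.001]
contact_force: [-0.6, 0.3, -3.4]
gripper_width: 39.1
grasp_force: 61.7
[ 6.56929506e-01  5.60519556e-02 -4.74035792e-01 -2.97795064e-04
 -1.04266635e+00 -2.42488499e+00] [410.33623924 114.73798435 238.60640305]
```

View pics/w3.png

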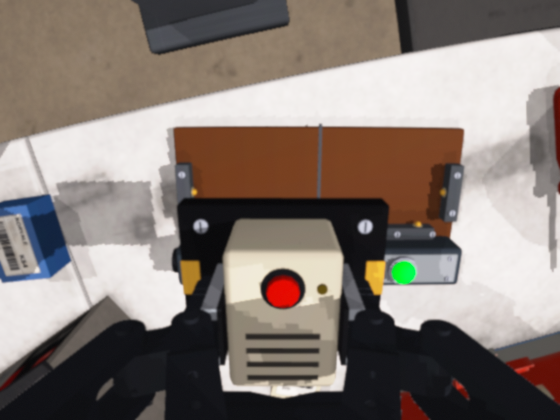

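The view shows the plate's front corners at (175,128) and (462,129). The left side stop is at (453,193), pin_a at (417,225) and the green lamp at (402,272), with the unit held square. One more viewpoint, shifted sideways and up, will allow triangulation.

```bash
python3 -m pendant '[[0,-0.02,-0.02,0,0,0,0.03],[0,-0.02,-0.03,0,0,0,0.03],[0,0,0,0,0,0,0.03],[0,0,0,0,0,0,0.03]]'
cat > t.py <<'E'
from h import *
def tf(d):
    h=cv2.cvtColor(d['image'],cv2.COLOR_RGB2HSV)
    m=cv2.inRange(h,(3,120,50),(14,255,150)); n,l,st,_=cv2.connectedComponentsWithStats(m)
    i=1+np.argmax(st[1:,4]); x,y,w,hh,_=st[i]; m=(l==i)
    cols=np.arange(x+15,x+w-15); top=np.array([np.argmax(m[:,c]) for c in cols]); ok=abs(top-np.median(top))<8
    a=np.polyfit(cols[ok],top[ok]-.5,1)
    y0=int(np.median(top)); rows=np.arange(y0+8,y0+28)
    L=np.polyfit(rows,[np.argmax(m[r])-.5 for r in rows],1); Rr=np.polyfit(rows,[559-np.argmax(m[r][::-1])+.5 for r in rows],1)
    def X(e): 
        v=(a[1]+a[0]*e[1])/(1-a[0]*e[0]); return np.array([e[0]*v+e[1],v])
    g=cv2.inRange(h,(45,120,80),(80,255,255)); n,_,st,c=cv2.connectedComponentsWithStats(g);gl=c[1+np.argmax(st[1:,4])]
    gold=cv2.inRange(h,(12,120,90),(28,255,255));n,_,st,c=cv2.connectedComponentsWithStats(gold)
    pins=[(c[i].round(1),st[i,4]) for i in range(1,n) if 8<st[i,4]<60 and x-20<c[i][0]<x+w+20 and y<c[i][1]<y+130]
    return X(L),X(Rr),gl,pins
E
python3 - <<'E'
from t import *
grab('wrist','w4');a,b=load('w3'),load('w4');A,B=tf(a),tf(b);print(A,'\n',B)
for i,n in enumerate(['FR','FL','green']):
    print(n,tri(a,A[i],b,B[i]), plane(a,*A[i],12 if i<2 else 60)[:2],plane(b,*B[i],12 if i<2 else 60)[:2])
for p,_ in A[3]:
  for q,_ in B[3]:
    t,e=tri(a,p,b,q)
    if e<3 and 5<t[2]<30: print('pin',p,q,t,e)
for d,(r,l,_,_) in ((a,A),(b,B)):
    r,l=plane(d,*r,12),plane(d,*l,12);y=(l-r)/np.linalg.norm(l-r);x=np.array([y[1],-y[0],0]);o=(l+r)/2+62*x
    print('width',np.linalg.norm(l-r),'yaw',np.degrees(np.arctan2(-y[0],y[1])),'origin',o,'home',o-3*x+74*y)
print(arm.read_state()['position'])
E
```

```text
clock: 6.1
position: [402.9, 75.7, 289.3]
ee_rot: [0.099, 0.995, 0.001, 0.0]
contact_force: [-0.8, 0.1, -2.9]
gripper_width: 39.2
grasp_force: 61.9
(array([322.09987214, 127.03250153]), array([462.88301633, 128.54233545]), array([403.21145374, 272.24889868]), [(array([442.3, 191.9]), np.int32(35)), (array([417.6, 222.9]), np.int32(48))]) 
 (array([355.2124687 , 122.31683982]), array([475.79806801, 122.78379702]), array([425.48433048, 247.54985755]), [(array([458.1, 178.2]), np.int32(27)), (array([397. , 205.6]), np.int32(40)), (array([436.5, 205.5]), np.int32(40))])
FR (array([370.71662218, 159.65615438,  16.94045622]), np.float64(0.6176551603109031)) [370.91224262 160.0962963 ] [371.56910049 160.49620476]
FL (array([397.74634031, 292.03653378,   1.182067  ]), np.float64(0.7149835113896411)) [396.20346072 287.20183185] [395.54050313 286.60531537]
green (array([504.01477869, 206.08980754,  57.33402849]), np.float64(0.4449058477457541)) [502.7203744  205.56813611] [502.46818645 205.05896755]
pin [442.3 191.9] [458.1 178.2] [449.4576998  259.89083011  20.5563001 ] 0.5761486245058357
pin [417.6 222.9] [436.5 205.5] [474.32721279 233.17281964  23.29093727] 0.5629314910478239
width 129.59731046789273 yaw -11.253622871143149 origin [444.36577411 211.54961914  12.        ] home [455.86472828 284.71227391  12.        ]
width 128.36719176972267 yaw -10.762646573975951 origin [444.46417242 211.97282536  12.        ] home [455.33577009 285.23132906  12.        ]
[402.53045741  75.86686923 288.49285255]
```

View pics/w4.png

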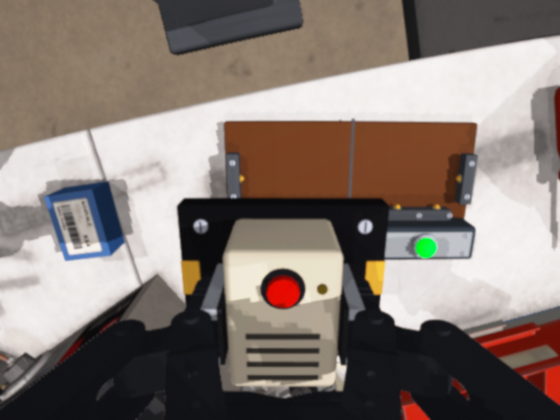

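The brown mask split at the centre seam, so "FR" is actually the seam. Everything else agrees: the front-left corner, green lamp, side pin and pin_a each give a home pose of about (441, 217.5) mm with yaw -11.2°. Pin heights come out near 20 mm, as expected. I'll approach 15 mm short of the back stop and 12 mm off the side stop.

```bash
python3 -m pendant '[[0.001,0.034,0,0,0,0,0.03],[0.001,0.034,0,0,0,0,0.03],[0.001,0.034,0,0,0,0,0.03],[0.002,0.032,0,0,0,0,0.03],[0,0,0.045,0,0,0,0.03],[0,0,0.045,0,0,0,0.03],[0,0,0.045,0,0,0,0.03],[0,0,0.045,0,0,0,0.03],[0,0,0.03,0,0,0,0.03],[0,0,0,0,0,0,0.03],[0,0,0,0,0,0,0.03],[0,0,0,0,0,0,0.03]]'
cat > g.py <<'E'
from h import *
s=arm.read_state();W=R.from_quat(s['ee_rot']).as_matrix()
print('to home (tool mm)',W.T@(np.array([441,217.5,53.2])-s['position']),'yaw',np.degrees(np.arctan2(-W[0,1],W[1,1])),'tilt',W[:2,2],'F tool',W.T@s['contact_force'],'M',W.T@s['wrist_torque'])
E
python3 g.py
```

```text
clock: 7.35
position: [425.2, 210.0, 80.7]
ee_rot: [0.097, 0.995, 0.001, 0.001]
contact_force: [0.6, -0.2, -3.4]
gripper_width: 39.2
grasp_force: 61.8
to home (tool mm) [-13.98225858  10.33281464  27.58777558] yaw -11.14142084817991 tilt [0.00256182 0.00207462] F tool [-0.62556674 -0.11673896  3.36717046] M [ 0.04439505 -0.07375256 -0.03523412]
```

```bash
python3 -m pendant '[[0,0,0.012,0,0,0,0.03],[0,0,0.01,0,0,0,0.03],[0,0,0.003,0,0,0,0.03],[0,0,0.001,0,0,0,0.03],[0,0,0,0,0,0,0.03],[0,0,0,0,0,0,0.03]]'; python3 g.py; python3 -m pendant '[[0,0,0.001,0,0,0,0.03],[0,0,0,0,0,0,0.03]]'; python3 -m pendant '[[0,0,0.001,0,0,0,0.03],[0,0,0,0,0,0,0.03]]';python3 g.py
```

```text
clock: 7.95
position: [424.4, 209.2, 53.8]
ee_rot: [0.097, 0.995, 0.0, 0.0]
contact_force: [0.0, -0.3, -2.3]
gripper_width: 38.8
grasp_force: 62.0
to home (tool mm) [-14.64180353  11.34499268   0.57453664] yaw -11.166697765770664 tilt [0.00074723 0.00063988] F tool [-0.0871684  -0.26911447  2.26822957] M [-0.01564016 -0.0372477   0.00701454]
clock: 8.15
position: [424.5, 209.3, 53.2]
ee_rot: [0.097, 0.995, 0.0, 0.0]
contact_force: [-2.9, -0.4, 4.5]
gripper_width: 39.2
grasp_force: 62.9
clock: 8.35
position: [424.5, 209.3, 53.2]
ee_rot: [0.097, 0.995, 0.0, 0.001]
contact_force: [-5.0, -0.9, 14.4]
gripper_width: 38.9
grasp_force: 64.1
to home (tool mm) [-1.46237255e+01  1.12735742e+01  3.31074857e-03] yaw -11.137636769419657 tilt [0.00109572 0.00043436] F tool [  4.74491429  -1.87280095 -14.39916604] M [0.74668839 1.0993927  0.14291114]
```

Floor contact came at TCP z 53.2, as predicted. I'll ease off slightly and slide into the corner.

```bash
python3 -m pendant '[[0,0,-0.0005,0,0,0,0.03],[-0.004,0.003,0,0,0,0,0.03],[-0.004,0.003,0,0,0,0,0.03],[-0.002,0.002,0,0,0,0,0.03],[0,0,0,0,0,0,0.03]]'; python3 g.py; python3 -m pendant '[[-0.002,0.001,0,0,0,0,0.03],[-0.001,0.001,0,0,0,0,0.03],[0,0,0,0,0,0,0.03],[0,0,0,0,0,0,0.03]]';python3 g.py
```

```text
clock: 8.85
position: [436.2, 215.1, 53.2]
ee_rot: [0.097, 0.995, 0.0, 0.001]
contact_force: [-1.7, -1.3, 8.1]
gripper_width: 39.6
grasp_force: 63.4
to home (tool mm) [-4.21599278  3.23177408  0.01460664] yaw -11.128794426405673 tilt [0.00139718 0.00037345] F tool [ 1.43291049 -1.63121058 -8.09933317] M [0.69923696 0.19892475 0.04440491]
clock: 9.25
position: [437.9, 215.4, 53.2]
ee_rot: [0.097, 0.995, -0.001, -0.001]
contact_force: [-6.4, -3.0, 12.9]
gripper_width: 39.4
grasp_force: 64.0
to home (tool mm) [-2.6090091   2.69372833  0.01630895] yaw -11.16518027784131 tilt [-0.00144016 -0.00144642] F tool [  5.7206703   -4.16759365 -12.90673082] M [0.85137853 1.55909271 0.04821242]
```

```bash
python3 -m pendant '[[-0.001,0.001,0,0,0,0,0.03],[-0.001,0.001,0,0,0,0,0.03],[0,0,0,0,0,0,0.03]]'; python3 g.py; python3 -m pendant '[[-0.001,0.001,0,0,0,0,0.03],[0,0,0,0,0,0,0.03],[0,0,0,0,0,0,0.03]]';python3 g.py
```

```text
clock: 9.55
position: [439.5, 216.1, 53.3]
ee_rot: [0.097, 0.995, -0.002, -0.001]
contact_force: [-8.4, -5.0, 16.3]
gripper_width: 39.2
grasp_force: 64.4
to home (tool mm) [-1.20942834  1.67724395  0.08746123] yaw -11.18266672626433 tilt [-0.00327015 -0.0031231 ] F tool [  7.29776623  -6.57009353 -16.22533102] M [ 1.32526085  1.96071544 -0.03312486]
clock: 9.85
position: [440.3, 216.5, 53.3]
ee_rot: [0.098, 0.995, -0.002, -0.002]
contact_force: [-10.2, -5.5, 16.9]
gripper_width: 39.3
grasp_force: 64.5
to home (tool mm) [-0.4656985   1.09740575  0.1327667 ] yaw -11.19573135497204 tilt [-0.00385528 -0.0035965 ] F tool [  9.03350719  -7.45919679 -16.82217833] M [ 1.47373037  2.08641287 -0.02713198]
```

```bash
python3 -m pendant '[[-0.001,0.001,-0.0005,0,0,0,0.03],[0,0,0,0,0,0,0.03],[0,0,0,0,0,0,0.03]]'; python3 g.py; python3 -m pendant '[[-0.001,0.001,0,0,0,0,0.03],[0,0,0,0,0,0,0.03],[0,0,0,0,0,0,0.03]]';python3 g.py
```

```text
clock: 10.15
position: [441.1, 217.0, 53.4]
ee_rot: [0.098, 0.995, -0.002, -0.002]
contact_force: [-10.2, -5.0, 15.7]
gripper_width: 39.3
grasp_force: 64.1
to home (tool mm) [0.23169467 0.42651677 0.2009364 ] yaw -11.210664389512786 tilt [-0.00478111 -0.004265  ] F tool [  9.13425798  -6.99991658 -15.64491815] M [1.50618618 2.12313446 0.0253366 ]
clock: 10.45
position: [441.6, 217.3, 53.5]
ee_rot: [0.098, 0.995, -0.003, -0.003]
contact_force: [-11.2, -5.3, 17.6]
gripper_width: 38.9
grasp_force: 64.6
to home (tool mm) [0.59655809 0.11285532 0.27392423] yaw -11.22543131860844 tilt [-0.00633673 -0.00540476] F tool [ 10.08518828  -7.51527271 -17.4742035 ] M [1.73781358 2.62423462 0.03032119]
```

```bash
python3 -m pendant '[[-0.001,0.001,-0.0005,0,0,0,0.03],[0,0,0,0,0,0,0.03],[0,0,0,0,0,0,0.03]]'; python3 g.py; python3 -m pendant '[[-0.001,0.001,-0.0005,0,0,0,0.03],[0,0,0,0,0,0,0.03],[0,0,0,0,0,0,0.03]]';python3 g.py; python3 -m pendant '[[-0.001,0.001,0,0,0,0,0.03],[0,0,0,0,0,0,0.03],[0,0,0,0,0,0,0.03]]';python3 g.py
```

```text
clock: 10.75
position: [441.7, 217.3, 53.6]
ee_rot: [0.098, 0.995, -0.004, -0.004]
contact_force: [-14.0, -5.0, 17.8]
gripper_width: 39.1
grasp_force: 64.6
to home (tool mm) [0.69385199 0.02350446 0.41011434] yaw -11.251947052720457 tilt [-0.0086281  -0.00694213] F tool [ 12.87939528  -7.75937167 -17.67370881] M [ 1.91827963  3.34659952 -0.05025425]
clock: 11.05
position: [441.8, 217.4, 53.7]
ee_rot: [0.098, 0.995, -0.005, -0.005]
contact_force: [-16.1, -6.3, 20.3]
gripper_width: 39.2
grasp_force: 64.6
to home (tool mm) [ 0.75898809 -0.06306029  0.52439701] yaw -11.277142611655188 tilt [-0.01100619 -0.00857924] F tool [ 14.78791847  -9.51063416 -20.05434872] M [1.97157848 3.91724481 0.02491387]
clock: 11.35
position: [441.9, 217.5, 53.8]
ee_rot: [0.098, 0.995, -0.006, -0.006]
contact_force: [-19.9, -5.7, 22.8]
gripper_width: 39.3
grasp_force: 65.1
to home (tool mm) [ 0.83839312 -0.12995567  0.60584253] yaw -11.29244634964459 tilt [-0.01318567 -0.01011181] F tool [ 18.62136453  -9.79584811 -22.52469952] M [ 2.19856863  4.83186571 -0.07481462]
```

The pose has stalled at home with both forces rising, so the unit is in the corner. I'll level the small tilt and add a bit more side pressure.

```bash
python3 -m pendant '[[0,0,-0.0005,-0.35,-0.35,0,0.03],[0,0.001,-0.0005,-0.35,-0.35,0,0.03],[0,0.001,0,0,0,0,0.03],[0,0,0,0,0,0,0.03],[0,0,0,0,0,0,0.03]]'; python3 g.py
python3 -c "
from h import *
grab('top','top5');d=grab('side','s5');grab('wrist','w5')
a=cv2.resize(cv2.imread('pics/top5.png')[180:275,170:290],None,fx=4,fy=4,interpolation=2);b=cv2.imread('pics/w5.png')[20:,:][:380]
b=cv2.resize(b,None,fx=.55,fy=.55*1.8)[:380]
a=cv2.resize(a,(480,380));cv2.imwrite('pics/c5.png',np.hstack([a,cv2.resize(b,(308,380))]))"
```

```text
clock: 11.85
position: [441.7, 218.2, 53.4]
ee_rot: [0.099, 0.995, -0.002, -0.0]
contact_force: [-16.3, -7.3, 15.0]
gripper_width: 39.1
grasp_force: 64.2
to home (tool mm) [ 0.52798111 -0.85061803  0.16041541] yaw -11.317781507654972 tilt [-0.000902   -0.00314489] F tool [ 14.50449397 -10.40453276 -14.97663366] M [ 2.75108025  3.90301318 -0.09317414]
```

View pics/w5.png

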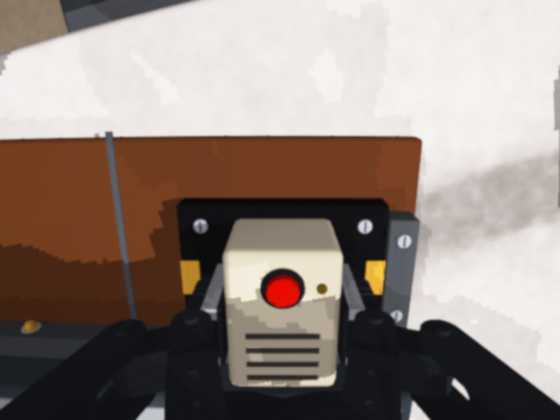

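The wrist view shows the unit flat and square, with its left edge (u≈387) touching the side stop and its back under the fingers. I'll press a little more in both directions to check that it is stalled.

```bash
python3 -m pendant '[[0,0.001,0,-0.2,0,0,0.03],[0,0,0,0,0,0,0.03],[0,0,0,0,0,0,0.03]]'; python3 g.py;python3 -m pendant '[[0,0.001,0,-0.2,0,0,0.03],[0,0,0,0,0,0,0.03],[0,0,0,0,0,0,0.03]]'; python3 g.py; python3 -m pendant '[[-0.001,0,0,0,-0.2,0,0.03],[0,0,0,0,0,0,0.03],[0,0,0,0,0,0,0.03]]'; python3 g.py
```

```text
clock: 12.3
position: [441.6, 218.2, 53.3]
ee_rot: [0.099, 0.995, -0.001, -0.001]
contact_force: [-14.4, -11.5, 14.9]
gripper_width: 39.3
grasp_force: 64.2
to home (tool mm) [ 0.47955266 -0.81974082  0.07615369] yaw -11.312592585405683 tilt [-0.00135213 -0.00158216] F tool [ 11.88936922 -14.11731951 -14.86230601] M [ 3.7094789   3.29739666 -0.07520942]
clock: 12.6
position: [441.6, 218.2, 53.2]
ee_rot: [0.099, 0.995, -0.0, -0.001]
contact_force: [-12.8, -13.8, 16.8]
gripper_width: 39.5
grasp_force: 64.3
to home (tool mm) [ 0.46030231 -0.83015863  0.04746779] yaw -11.306321212426539 tilt [-1.75168584e-03 -4.94418430e-05] F tool [  9.83117617 -16.01282959 -16.76853342] M [ 4.58459609  2.635338   -0.06551075]
clock: 12.9
position: [441.6, 218.2, 53.3]
ee_rot: [0.099, 0.995, -0.0, 0.0]
contact_force: [-17.8, -10.0, 17.7]
gripper_width: 39.3
grasp_force: 64.7
to home (tool mm) [ 0.47521524 -0.7936301   0.0544443 ] yaw -11.31825042549197 tilt [ 0.00029557 -0.00080291] F tool [ 15.4703664  -13.28624987 -17.69296425] M [ 3.95898461  4.24485656 -0.18311137]
```

```bash
python3 -m pendant '[[-0.001,0.0007,-0.0003,-0.1,-0.2,0,0.03],[0,0,0,0,0,0,0.03],[0,0,0,0,0,0,0.03],[0,0,0,0,0,0,0.03],[0,0,0,0,0,0,0.03],[0,0,0,0,0,0,0.03],[0,0,0,0,0,0,0.03],[0,0,0,0,0,0,0.03],[0,0,0,0,0,0,0.03],[0,0,0,0,0,0,0.03]]'; python3 g.py; python3 -m pendant '[[0,0,0,0,0,0,0.03],[0,0,0,0,0,0,0.03],[0,0,0,0,0,0,0.03],[0,0,0,0,0,0,0.03],[0,0,0,0,0,0,0.03]]'; python3 g.py
```

```text
clock: 13.9
position: [441.6, 218.2, 53.2]
ee_rot: [0.099, 0.995, -0.001, 0.001]
contact_force: [-20.6, -11.3, 19.9]
gripper_width: 39.2
grasp_force: 64.9
to home (tool mm) [ 0.47889526 -0.76509282  0.01481382] yaw -11.332269077351777 tilt [ 0.00180554 -0.00119853] F tool [ 17.93225942 -15.13164409 -19.94897918] M [ 3.90476721  5.21583675 -0.21814008]
clock: 14.4
position: [441.6, 218.2, 53.3]
ee_rot: [0.099, 0.995, -0.0, 0.001]
contact_force: [-20.8, -10.2, 19.2]
gripper_width: 39.5
grasp_force: 64.9
to home (tool mm) [ 0.499095   -0.79255867  0.05002955] yaw -11.331602367873698 tilt [ 0.0018763  -0.00112851] F tool [ 18.37740614 -14.11373632 -19.20877251] M [ 3.90295405  5.2321879  -0.1760365 ]
```

The pose and forces are stable: about 18 N to the back and 14 N to the side, square and level, still gripped. Handing in.

```bash
python3 -c "
from bench import arm
print(arm.job_done())"
```

```text
the job is handed in; nothing more can be done
None
```

I handed the job in at about 14 s with the unit flat and square in the left (green-lamp) station, still gripped and pressed home at about 18 N towards the back stop and 14 N towards the side stop; no verdict came back, and pin travel was judged only from the stalled position and forces.

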